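# Shade the specimen and hold the magnifier over it

### The arm

A 6-joint arm with a two-finger parallel gripper is mounted at the origin on a cart in front of the work surface, level with it; the furniture and walls round the work are solid. World frame = base frame: x ahead of the robot, y to its left, z up, the work surface at z = 0. Lengths are in m, angles in degrees, forces in N, time in s.
With the tool pointing down it reaches from about 0.3 to 0.775 m from the base axis. Payload 14.6 kg.
Tool frame: the origin (TCP) lies between the finger pads; the fingertips stand 22 mm ahead of it and the grasp point (between the pads) lies 3 mm ahead of it; z points along the fingers, x is the direction in which the jaws open and shut, and the axes are right-handed (so a half turn about z gives the same grasp; the last joint's range is limited). The gripper opens to 94 mm and grips with 3 to 60 N. Pads are 16 mm wide; open, the fingers measure 119 mm over their backs; the gripper's body (75 mm by 177 mm) begins 78 mm behind the grasp point.
Start: joints at [64.08, 17.183, 87.147, -0, 75.671, -3.816], TCP at [0.207, 0.51, 0.227] pointing down, gripper open.
Joint ranges: [-173.82, 173.82], [-45.26, 126.66], [13.44, 144.39], [-59.66, 239.66], [0, 175.72], [-146.38, 146.38]. Speed limits (degrees/s): [127.2, 127.2, 147.25, 180, 180, 180].

### API

Orientations are given as a 3x3 rotation matrix whose columns are the frame's x, y, z axes.
In Python, from rig import bot gives the robot as it stands.
- The arm moves only by the tool step_arm, never from a script. Its arguments are lists of equal length, an entry for each row: "dp": the shift along the tool's x, y, z in cm, a list of three; "angular": the turn, a rotation vector about the tool's x, y, z in rad, a list of three; "claw": the opening, from 0 (shut) to 1 (fully open). In form: {"dp": [[x, y, z], ...], "angular": [[ax, ay, az], ...], "claw": [claw, ...]}. A call has 1 to 10 rows; each row shifts and turns the commanded pose from where the row before left it, along the tool's axes as they then stand; what a row does not reach is not made up. A row lasts 1/8 s, in which the tool goes at most 62.5 mm and 10.7 degrees, less where a joint would pass 70% of its speed; a pose out of reach is approached as far as the arm can. A call with a gripper value outside its range is refused whole. The fingers move at their own pace and stop on an object; "grip_force" is the grip in N (left out, the last holds). Time passes only in rows, so rows that do not move let the fingers close. It gives the time, the measured TCP pose, the force and the opening at its end, in the units of the state.
- bot.state(): the state, without advancing time (a new reading comes with each control period).
- bot.capture(name): name is "side" or "top"; returns (picture, depth): 400x640x3 uint8, blue, green, red; 400x640 float32, m along the optical axis (not along the pixel's ray), 0 where there is no reading.
- bot.camera_params(name): a dict with "K" (3x3 intrinsics, pixels), "k1" (the pictures are not rectified: a ray, as slopes to the right and down, at radius r is drawn at 1 + k1 r^2 times it, then the intrinsics apply), "eye" and "rotation" of the camera in the world. Camera axes: x right, y up, looking along -z (the intrinsics and any distortion apply to the point x, -y, -z); pixel columns grow to the right and rows downward; lengths in m; the calibration is good to about 2 mm. A picture is of the moment at which its call begins. camera_params takes no time and is no camera call.
- bot.close_job(): hands the job in, once; it reports no verdict.
Trained networks look in the newest picture that a camera, given by its name, has taken for a name from the list of things; names that differ only in an ending like _2 or _b are one class to them, and where a whole thing is asked for, a point or a joint stands for the part that bears it (a point fixed in the world has none). Each returns a list of dicts, best first, with "score" (0 to 1); they miss things now and then, are a little off and sometimes report something else, mostly with a low value. They report only what shows in the picture. A call takes as long as a camera call.
- bot.cut_out(camera, label): "region" (400x640 bool, what is visible of it) and "rect" ([centre column, centre row, width, height] in pixels, round what is visible of it).
The state is a dict: "time_s": time; "qpos": joint angles; "joint_vel": joint speeds; "joint_efforts": joint torques, N m; "tool_pos": TCP position; "eef_rot": TCP orientation; "force": force on the tool from outside, world axes, zero at the start; "torque": the same for the moment, N m; "grip_width": opening from 0.0 (shut) to 1.0 (fully open).
Only numpy, scipy, OpenCV 4.12 (cv2) and the standard library are available. Lean on these libraries where they do the work, as an engineer would, in place of code of your own. Each camera call takes 0.05 s, during which the arm holds its last target.

### The job

Get the mounted specimen on the viewing stand ready for a close look: take the upright glare shield by its tab out of the storage block on the left, slide it edge down fully home into the slot beside the specimen, and let go of it. Then pick up the hand magnifier by its grip, carry it over the things standing in between, and finish while still holding it, level and still, about one centimetre above the specimen's polished face, with the lens centred over the specimen and the grip parallel to the shield. The magnifier must not touch the specimen, the stand or the shield, and everything else stays where it stands.

Things in the scene. Friction and masses are not known exactly. Their poses are not given: they have to be found in the camera images.
- stand: Viewing stand, fixed aluminium base plate 90 mm along its x, 10 mm thick, reaching 32 mm left (+y) and 62 mm right (-y) of its origin. Origin: on the worktop below the centre of the specimen seat, three pins 55 mm across in all, tops 19 mm up. x points away from the robot (turned up to 0.3 rad), z up. On its right is the slot for the shield.
- slot_floor (a point): Centre of the slot's floor, 48 mm right of the stand's origin, 10 mm above the worktop; axes as the stand's. The slot runs along x: 66 mm long, 8 mm wide, 30 mm deep, ends closed, open at the top; flared lips along the long sides, rising to 48 mm above the worktop, guide the blade if up to 5 mm off sideways.
- specimen_face (a point): Centre of the polished top face of the mounted specimen, a black disc 40 mm across and 21 mm high lying loose in the seat of three pins on the stand; the face is 31 mm above the worktop. Its yaw has no meaning.
- storage_block: Storage block, fixed: grey plastic, foot 90x50x8 mm, with a slot along its x (64 mm long, 7 mm wide, floor 8 mm and rim 30 mm above the worktop) in which the shield stands upright at the start. Origin: centre of the underside; x points away from the robot (up to 0.3 rad). Close behind it stands the white dryer, up to about 175 mm high.
- shield_tab (a point): Centre of the shield's grip tab, 74 mm above its lower edge (84 mm above the worktop once home, 82 mm at the start). Black tab 36 mm (x) by 12 mm (y) by 24 mm (z). Axes: x along the blade's width, y through its thickness, z up.
- shield: Glare shield, loose: an upright steel blade 58 mm wide (x), 5 mm thick (y), 64 mm high under the black tab, 86 mm high in all, about 90 g. Origin: middle of the blade's lower edge; x along the width. It may go into the slot either way round.
- magnifier_grip (a point): Centre of the magnifier's black grip, 80 mm long, 18 mm wide and 26 mm high, which lies flat on the worktop (this point is 13 mm above its underside and 5 mm nearer the lens than the middle of the grip's length; the magnifier balances here). x points along the grip to the lens, z up. About 100 g.
- magnifier_lens (a point): Centre of the underside of the lens rim of the magnifier: 78 mm along x from the grip point and 13 mm below it, level with the grip's underside. The rim is 52 mm across and 8 mm high, joined to the grip by a steel neck 10 mm wide.
- magnifier: The same hand magnifier; origin on the underside of the grip, 13 mm below the grip point, axes as the grip's.
- jar: A bystander: glass jar with a yellow lid, 74 mm across and 82 mm high, between the magnifier and the stand; origin at the centre of its underside
- tape: A bystander: small dark roll of tape, 53 mm across and 19 mm high, between the storage block and the stand; origin at the centre of its underside
- marker: A bystander: thin square marker pen 13x135x14 mm, to the right of the magnifier; origin at the centre of its underside

How it is judged:
By the outcome, as a careful person would: the job done as asked, in the order asked, and still so for the second after the job is handed in, while the arm keeps its last pose, push and grip.
It also fails if it takes over 67 s, if anything falls off the work surface, if the arm or the gripper's body presses on something with over 40 N, if the wrist force passes 120 N, or if a joint passes its speed limit or range.

## Working session

There is one attempt and no reset: what is moved stays moved. The work goes in short steps, Python scripts to look and compute and a tool call to move; the robot and the scene stay as the last step left them, time stands still between calls to the robot, and variables do not carry over. Pictures are saved under pics/ and viewed, and the job is handed in when it is done.

Besides the shell and the picture viewer there is one more tool, called after "Call:" as name(argument=value, ...) on one line, values as JSON. step_arm: Moves the arm, as the interface text tells. Its arguments: {"type":"object","properties":{"dp":{"type":"array"},"angular":{"type":"array"},"claw":{"type":"array"},"grip_force":{"type":"number"}},"required":["dp","angular","claw"]}

```bash
ls; mkdir -p pics
python3 - <<'E'
from rig import bot
import cv2,numpy as np
s=bot.state(); print({k:np.round(v,3).tolist() for k,v in s.items()})
for n in ["top","side"]:
    p,d=bot.capture(n); cv2.imwrite(f"pics/{n}0.png",p); np.save(f"pics/{n}0.npy",d)
    c=bot.camera_params(n); print(n,{k:np.round(v,4).tolist() for k,v in c.items()})
E
```

```text
pics
{'time_s': 0.0, 'qpos': [64.079, 17.216, 87.178, 0.001, 75.672, -3.816], 'joint_vel': [0.04, -0.005, 0.03, -0.056, -0.091, -0.056], 'joint_efforts': [0.001, -53.183, -35.274, 0.071, 0.024, -0.0], 'tool_pos': [0.207, 0.509, 0.227], 'eef_rot': [[0.376, 0.926, -0.001], [0.926, -0.376, -0.001], [-0.001, -0.0, -1.0]], 'force': [0.381, -0.314, -1.221], 'torque': [0.013, -0.07, 0.007], 'grip_width': 0.996}
top {'K': [[452.1788, 0.0, 324.5229], [0.0, 452.1788, 194.9443], [0.0, 0.0, 1.0]], 'k1': -0.101, 'eye': [0.2206, -0.2155, 1.4363], 'rotation': [[0.017, 0.9805, -0.1957], [-0.9998, 0.0178, 0.0024], [0.0058, 0.1956, 0.9807]]}
side {'K': [[448.0867, 0.0, 315.448], [0.0, 448.0867, 200.1569], [0.0, 0.0, 1.0]], 'k1': 0.0323, 'eye': [0.2128, -1.1737, 0.6826], 'rotation': [[0.9571, 0.1462, -0.2503], [-0.2898, 0.502, -0.8149], [0.0065, 0.8524, 0.5228]]}
```

View pics/top0.png

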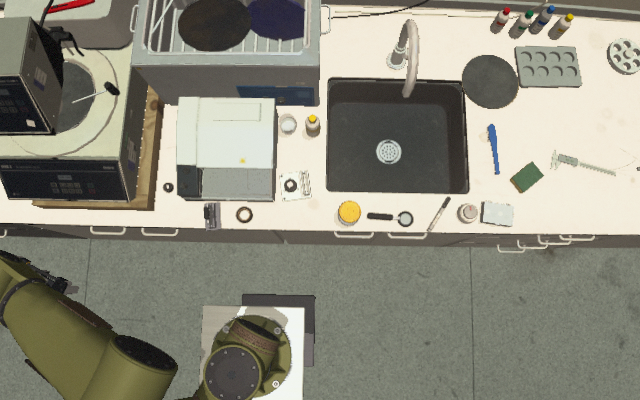

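View pics/side0.png

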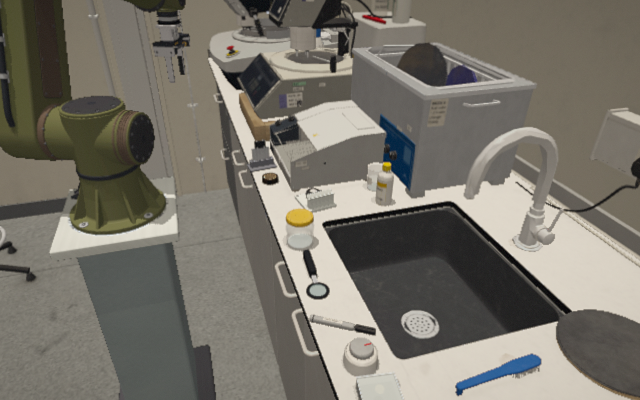

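```bash
cat > h.py <<'E'
import numpy as np,cv2
from rig import bot
def cam(n):
    c=bot.camera_params(n); return [np.array(c[k],float) for k in ("K","k1","eye","rotation")]
def dist(c):
    return np.array([float(c[1]),0,0,0,0])
def project(n,P):
    K,k1,e,R=c=cam(n); p=(np.atleast_2d(P)-e)@R
    q=p*[1,-1,-1]
    return cv2.projectPoints(q.reshape(-1,1,3),np.zeros(3),np.zeros(3),K,dist(c))[0].reshape(-1,2)
def rays(n,uv):
    K,k1,e,R=c=cam(n)
    xy=cv2.undistortPoints(np.atleast_2d(uv).astype(float).reshape(-1,1,2),K,dist(c)).reshape(-1,2)
    return e,np.c_[xy[:,0],-xy[:,1],-np.ones(len(xy))]@R.T
def at_z(n,uv,z):
    e,d=rays(n,uv); return e+d*((z-e[2])/d[:,2])[:,None]
def unproj(n,uv,dep):
    e,d=rays(n,uv); return e+d*np.asarray(dep).reshape(-1,1)
def crop(img,x0,y0,x1,y1,s,f):
    cv2.imwrite(f,cv2.resize(img[y0:y1,x0:x1],None,fx=s,fy=s,interpolation=cv2.INTER_CUBIC))
E
python3 - <<'E'
from h import *
t=cv2.imread("pics/top0.png"); s=cv2.imread("pics/side0.png")
crop(t,190,160,310,240,6,"pics/t0a.png"); crop(t,310,180,460,240,5,"pics/t0b.png")
crop(s,240,130,340,210,7,"pics/s0a.png"); crop(s,280,180,400,290,5,"pics/s0b.png")
for n in ("top","side"):
  td=np.load(f"pics/{n}0.npy")
  for l in ["stand","specimen_face","storage_block","shield_tab","shield","magnifier_grip","magnifier_lens","magnifier","jar","tape","marker"]:
    for r in bot.cut_out(n,l)[:2]:
        m=r["region"]; v,u=np.nonzero(m); dd=td[v,u]; ok=dd>0
        P=unproj(n,np.c_[u,v][ok],dd[ok])
        print(n,l,round(r["score"],2),np.round(r["rect"],1),m.sum(),np.round(np.median(P,0),3),np.round(np.percentile(P,[3,97],axis=0),3).tolist())
        np.save(f"pics/m_{n}_{l}.npy",m) if not r["score"]<.3 else 0
print(bot.state()['time_s'])
E
```

```text
top stand 0.95 [296.4 185.2  28.9  30.7] 610 [ 0.531 -0.131  0.012] [[0.493, -0.169, 0.005], [0.575, -0.078, 0.049]]
top specimen_face 0.51 [289.6 184.8  12.9  13. ] 103 [ 0.531 -0.108  0.031] [[0.516, -0.124, 0.027], [0.547, -0.093, 0.037]]
top storage_block 0.84 [213.  217.2  20.8  30.3] 311 [0.421 0.129 0.01 ] [[0.388, 0.113, -0.002], [0.472, 0.162, 0.033]]
top storage_block 0.36 [391.1 219.4  46.3  14. ] 318 [ 0.437 -0.464  0.01 ] [[0.416, -0.501, 0.003], [0.452, -0.362, 0.031]]
top shield_tab 0.63 [243.6 214.1  21.   14.9] 159 [0.442 0.038 0.017] [[0.415, 0.014, -0.001], [0.463, 0.061, 0.024]]
top shield_tab 0.53 [206.6 214.7  11.9  21.2] 156 [0.426 0.138 0.07 ] [[0.401, 0.133, 0.002], [0.455, 0.166, 0.098]]
top magnifier_grip 0.75 [389.5 220.9  46.   16.9] 359 [ 0.437 -0.457  0.011] [[0.416, -0.5, 0.003], [0.452, -0.363, 0.031]]
top magnifier_grip 0.72 [207.9 217.2   8.9  18.8] 125 [0.428 0.138 0.077] [[0.404, 0.133, 0.03], [0.455, 0.144, 0.099]]
top magnifier_lens 0.96 [389.9 217.9  48.4  16.1] 394 [ 0.437 -0.459  0.01 ] [[0.415, -0.5, 0.001], [0.457, -0.361, 0.031]]
top magni
[... 948 characters left out ...]
 [316.7 272.8  25.2  48. ] 634 [ 0.434 -0.458  0.008] [[0.412, -0.501, 0.001], [0.454, -0.365, 0.027]]
side magnifier_lens 0.68 [317.6 277.   25.   46.6] 602 [ 0.434 -0.459  0.008] [[0.411, -0.501, 0.003], [0.452, -0.366, 0.027]]
side magnifier 0.62 [313.4 275.1  27.1  48.4] 609 [ 0.434 -0.459  0.008] [[0.413, -0.501, 0.001], [0.453, -0.366, 0.027]]
side jar 0.84 [301.1 229.   31.3  43.2] 1086 [ 0.437 -0.319  0.058] [[0.409, -0.33, 0.005], [0.471, -0.272, 0.083]]
side tape 0.65 [269.4 180.2  18.1  11.2] 175 [0.434 0.024 0.013] [[0.412, 0.01, 0.001], [0.455, 0.058, 0.02]]
side marker 0.65 [343.5 323.   71.   18.4] 468 [ 0.45  -0.589  0.012] [[0.396, -0.623, 0.005], [0.501, -0.555, 0.015]]
1.2
```

View pics/t0a.png

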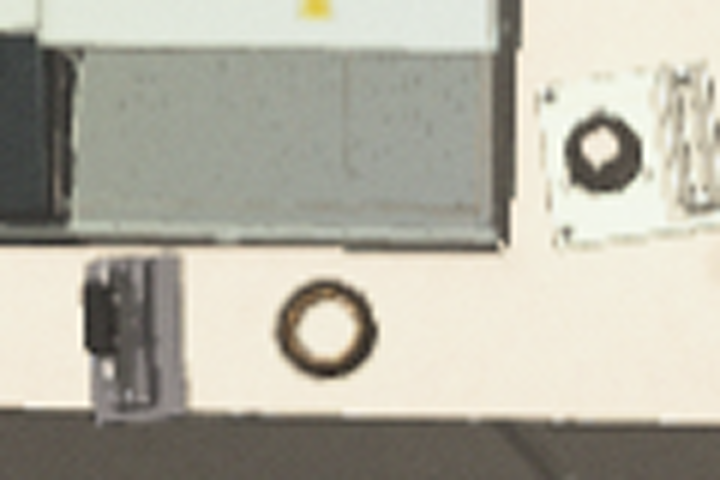

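View pics/t0b.png

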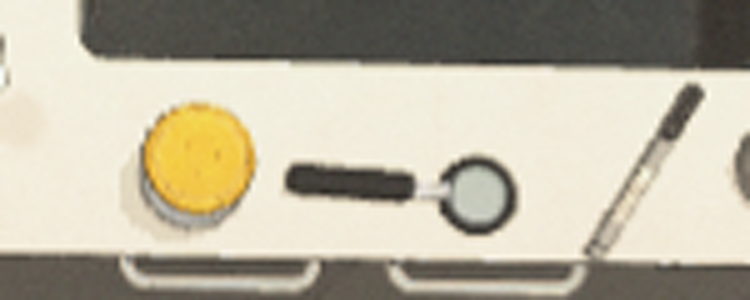

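View pics/s0a.png

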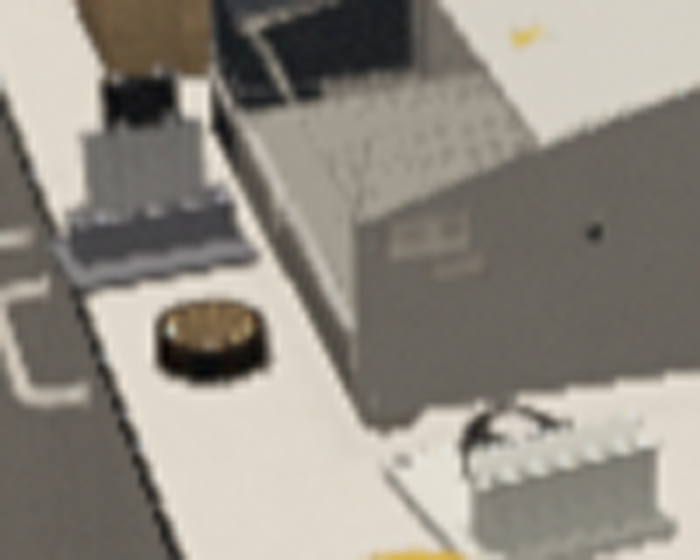

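View pics/s0b.png

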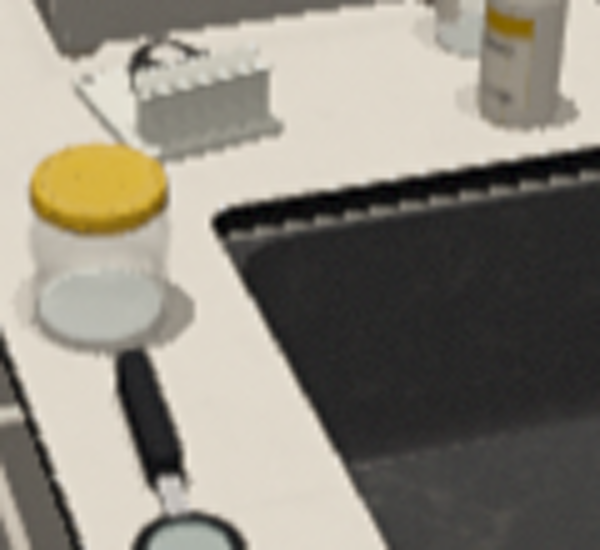

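Run:
```python
from h import *
for n in ("top","side"):
    D=[];I=[]
    for i in range(6):
        p,d=bot.capture(n); D.append(d);I.append(p.astype(float))
    D=np.array(D); D[D==0]=np.nan
    print(n,'noise',np.nanmedian(np.nanstd(D,0)))
    np.save(f"pics/avg_{n}.npy",np.nanmedian(D,0)); cv2.imwrite(f"pics/avg_{n}.png",np.mean(I,0))
    d=np.nanmedian(D,0); v,u=np.nonzero(np.isfinite(d)); P=unproj(n,np.c_[u,v],d[v,u]); np.save(f"pics/pc_{n}.npy",np.c_[P,u,v])
    # tabletop check
    q=P[(P[:,0]>.40)&(P[:,0]<.5)&(P[:,1]>-.25)&(P[:,1]<-.18)&(abs(P[:,2])<.02)]; print(len(q),q[:,2].mean(),q[:,2].std())
    A=P
    # stand
    S=P[(P[:,0]>.45)&(P[:,0]<.62)&(P[:,1]>-.22)&(P[:,1]<-.03)]
    f=S[(S[:,2]>.027)&(S[:,2]<.035)]; print('face',len(f),f.mean(0))
    pl=S[(S[:,2]>.006)&(S[:,2]<.014)]; print('plate',len(pl),cv2.minAreaRect(pl[:,:2].astype(np.float32)))
    l=S[S[:,2]>.040]; print('lips',len(l),l.mean(0),l.min(0),l.max(0))
    w=np.linalg.svd(l[:,:2]-l[:,:2].mean(0),full_matrices=False)[2][0]; print(np.arctan2(w[1],w[0]))
    S=P[(P[:,0]>.37)&(P[:,0]<.5)&(P[:,1]>.08)&(P[:,1]<.19)]
    l=S[(S[:,2]>.070)&(S[:,2]<.11)]; print('tab',len(l),l.mean(0),l.min(0),l.max(0)); print(cv2.minAreaRect(l[:,:2].astype(np.float32)))
    pl=S[(S[:,2]>.005)&(S[:,2]<.012)]; print('foot',len(pl),cv2.minAreaRect(pl[:,:2].astype(np.float32)))
    S=P[(P[:,0]>.39)&(P[:,0]<.47)&(P[:,1]>-.53)&(P[:,1]<-.345)]
    l=S[(S[:,2]>.018)&(S[:,2]<.035)&(S[:,1]<-.35)]; print('grip',len(l),l.mean(0),cv2.minAreaRect(l[:,:2].astype(np.float32)))
    l=S[(S[:,2]>.004)&(S[:,2]<.012)&(S[:,1]<-.46)]; print('lens',len(l),l.mean(0),cv2.minEnclosingCircle(l[:,:2].astype(np.float32)))
```

```text
top noise 0.0030325057
654 0.0013832843854084153 0.0013898924087294888
face 144 [ 0.53138274 -0.10232682  0.03148313]
plate 498 ((0.543019711971283, -0.15210065245628357), (0.09376386553049088, 0.15759862959384918), 12.552130699157715)
lips 745 [ 0.55230301 -0.06612756  0.09214415] [ 0.47855476 -0.17319223  0.04005104] [ 0.61983979 -0.03003     0.15365329]
-2.1105651700270283
tab 189 [0.4620189  0.15157015 0.09580314] [0.40180679 0.08125363 0.07136157] [0.49986711 0.18919006 0.10996296]
((0.46983420848846436, 0.14985983073711395), (0.0973273441195488, 0.10239227861166), 57.31033706665039)
foot 204 ((0.429313987493515, 0.12998828291893005), (0.09120650589466095, 0.09554684162139893), 82.22645568847656)
grip 145 [ 0.43914041 -0.39542982  0.0258096 ] ((0.4400087594985962, -0.3953762650489807), (0.07702230662107468, 0.01884559914469719), 85.31791687011719)
lens 196 [ 0.43459929 -0.4829778   0.00734444] ((0.4366135001182556, -0.49531179666519165), 0.03951762244105339)
side noise 0.0023550028
150 0.00019959944152199668 0.0006517184710944963
face 249 [ 0.53862454 -0.09884909  0.03092886]
pl
[... 280 characters left out ...]
.15154426 0.08841604] [0.40131865 0.08749356 0.07017484] [0.49880231 0.18865776 0.10960916]
((0.4652440845966339, 0.15115049481391907), (0.0928473249077797, 0.09427929669618607), 60.37599182128906)
foot 117 ((0.4271748661994934, 0.1294536292552948), (0.045632410794496536, 0.09512975811958313), 77.7816390991211)
grip 185 [ 0.43658416 -0.40043861  0.02451601] ((0.4376913905143738, -0.39721301198005676), (0.07511726021766663, 0.017801454290747643), 86.32902526855469)
lens 291 [ 0.43242967 -0.48113567  0.00626977] ((0.43248268961906433, -0.47903862595558167), 0.02546142414212227)[ WARN:0@9.577] global loadsave.cpp:1063 imwrite_ Unsupported depth image for selected encoder is fallbacked to CV_8U.
```

```bash
cat > fit.py <<'E'
from h import *
from scipy.optimize import minimize
def box(x0,x1,y0,y1,z0,z1): return ('b',np.array([x0,y0,z0]),np.array([x1,y1,z1]))
def cyl(x,y,r,z0,z1): return ('c',x,y,r,z0,z1)
def cast(o,d,prims,pose):
    x,y,a=pose; c,s=np.cos(a),np.sin(a); R=np.array([[c,-s,0],[s,c,0],[0,0,1]])
    o=(o-[x,y,0])@R; d=d@R
    t=-o[2]/d[:,2]; 
    for p in prims:
        if p[0]=='b':
            with np.errstate(all='ignore'):
                t1=(p[1]-o)/d; t2=(p[2]-o)/d
            a0=np.minimum(t1,t2).max(1); a1=np.maximum(t1,t2).min(1); h=a0<a1
            t=np.where(h,np.minimum(t,a0),t)
        else:
            _,cx,cy,r,z0,z1=p
            tt=(z1-o[2])/d[:,2]; q=o+d*tt[:,None]; h=np.hypot(q[:,0]-cx,q[:,1]-cy)<r
            t=np.where(h,np.minimum(t,tt),t)
            ox,oy=o[0]-cx,o[1]-cy; A=d[:,0]**2+d[:,1]**2;B=ox*d[:,0]+oy*d[:,1];C=ox*ox+oy*oy-r*r
            D=B*B-A*C; ts=np.where(D>0,(-B-np.sqrt(np.maximum(D,0)))/A,1e9); z=o[2]+ts*d[:,2]
            h=(D>0)&(z>z0)&(z<z1); t=np.where(h,np.minimum(t,ts),t)
    return t
def fit(n,prims,init,roi_r,dep,clip=.008,free=3,mask=None,zt=0):
    # pixels whose neighbourhood projects near
    uv=project(n,[[init[0],init[1],0.02]])[0]; r=roi_r
    us,vs=np.meshgrid(np.arange(int(uv[0]-r),int(uv[0]+r)),np.arange(int(uv[1]-r),int(uv[1]+r)))
    u,v=us.ravel(),vs.ravel(); z=dep[v,u]; ok=np.isfinite(z)
    if mask is not None: ok&=mask(u,v,unproj(n,np.c_[u,v],np.nan_to_num(z)))
    u,v,z=u[ok],v[ok],z[ok]
    # subsample rays 2x2
    sub=[(-.25,-.25),(.25,-.25),(-.25,.25),(.25,.25)]
    RR=[rays(n,np.c_[u+a,v+b]) for a,b in sub]
    def cost(p):
        c=0
        for e,d in RR:
            c+=np.minimum((cast(e,d,prims,p[:3])-z)**2,clip**2).mean()
        return c/len(RR)*1e6
    best=None
    for da in (-.08,0,.08):
        p0=np.array(init,float)+[0,0,da]
        sx=np.vstack([p0,p0+[.006,0,0],p0+[0,.006,0],p0+[0,0,.08]])
        m=minimize(cost,p0,method='Nelder-Mead',options=dict(initial_simplex=sx,xatol=1e-4,fatol=1e-3,maxiter=300))
        if best is None or m.fun<best.fun: best=m
    return best.x,best.fun
stand=[box(-.045,.045,-.062,.032,0,.010),cyl(0,0,.020,.01,.031),box(-.037,.037,-.054,-.042,.01,.040),box(-.035,.035,-.057,-.039,.040,.048)]
block=[box(-.045,.045,-.025,.025,0,.008),box(-.036,.036,-.0095,.0095,.008,.030),box(-.029,.029,-.0025,.0025,.008,.072),box(-.018,.018,-.006,.006,.070,.094)]
mag=[box(-.045,.035,-.009,.009,0,.026),box(.035,.055,-.005,.005,.002,.010),cyl(.078,0,.026,0,.008)]
jar=[cyl(0,0,.037,0,.082)]
tape=[cyl(0,0,.0265,0,.019)]
marker=[box(-.0065,.0065,-.0675,.0675,0,.014)]
E
python3 - <<'E'
from fit import *
for n in ("top","side"):
    d=np.load(f"pics/avg_{n}.npy")
    mb=lambda u,v,P: (P[:,0]<.475+0*P[:,1])&(P[:,2]>-.01)
    ms=lambda u,v,P: (P[:,2]>-.01)&(P[:,2]<.06)&(P[:,1]<-.055)
    mm=lambda u,v,P: (P[:,2]>-.01)&(P[:,2]<.05)
    for nm,m,i,r,k in (("stand",stand,(.535,-.105,.1),26,ms),("block",block,(.428,.135,-.05),24,mb),("mag",mag,(.44,-.4,-1.6),40,mm),("tape",tape,(.437,.035,0),12,mm),("jar",jar,(.437,-.298,0),20,mb)):
        x,f=fit(n,m,i,r,d,mask=k); print(n,nm,np.round(x,4),round(f,2))
E
```

```text
top stand [ 0.5344 -0.1072  0.1629] 10.69
top block [0.4301 0.1401 0.0868] 6.15
top mag [ 0.4397 -0.4017 -1.6411] 5.98
top tape [ 0.4382  0.0387 -0.1023] 14.69
top jar [ 0.4469 -0.2958 -0.13  ] 8.65
side stand [ 0.5324 -0.1084  0.1449] 28.06
side block [0.4278 0.1415 0.116 ] 15.28
side mag [ 0.4379 -0.3992 -1.6339] 10.7
side tape [0.4357 0.0394 0.0465] 22.33
side jar [ 0.4435 -0.291  -0.2245] 9.41
```

Run:
```python
from fit import *
poses={'s':(stand,(.5335,-.1078,.154)),'b':(block,(.429,.141,.10)),'m':(mag,(.4388,-.4005,-1.638))}
def ov(n,roi,s,f):
    img=cv2.imread(f"pics/avg_{n}.png"); x0,y0,x1,y1=roi
    im=cv2.resize(img[y0:y1,x0:x1],None,fx=s,fy=s,interpolation=cv2.INTER_CUBIC)
    def pl(P,c):
        q=((project(n,P)-[x0,y0]+.5)*s-.5); cv2.polylines(im,[np.round(q*16).astype(np.int32)],True,c,1,cv2.LINE_AA,4)
    for k,(pr,(x,y,a)) in poses.items():
        R=np.array([[np.cos(a),-np.sin(a),0],[np.sin(a),np.cos(a),0],[0,0,1]])
        for p in pr:
            if p[0]=='b':
                for z in (p[1][2],p[2][2]):
                    Q=np.array([[p[1][0],p[1][1],z],[p[2][0],p[1][1],z],[p[2][0],p[2][1],z],[p[1][0],p[2][1],z]]); pl(Q@R.T+[x,y,0],(0,0,255))
            else:
                t=np.linspace(0,6.28,40); Q=np.c_[p[1]+p[3]*np.cos(t),p[2]+p[3]*np.sin(t),t*0+p[5]]; pl(Q@R.T+[x,y,0],(0,200,0))
    cv2.imwrite(f,im)
ov("top",(195,165,325,240),6,"pics/o1.png"); ov("side",(235,130,345,215),7,"pics/o2.png"); ov("top",(360,200,420,235),10,"pics/o3.png"); ov("side",(290,240,345,305),9,"pics/o4.png")
# tab-only fit
for n in ("top","side"):
    d=np.load(f"pics/avg_{n}.npy")
    k=lambda u,v,P:(P[:,2]>.036)&(P[:,2]<.11)&(P[:,0]<.47)&(P[:,0]>.38)
    u,v=np.meshgrid(np.arange(190,280),np.arange(130,240));u=u.ravel();v=v.ravel()
    P=unproj(n,np.c_[u,v],d[v,u]); P=P[(P[:,2]>.036)&(P[:,2]<.11)&(P[:,0]<.47)&(P[:,0]>.38)&(P[:,1]>.11)&(P[:,1]<.17)]
    for lo,hi in ((.036,.068),(.072,.089),(.090,.11)):
        q=P[(P[:,2]>lo)&(P[:,2]<hi)]
        if len(q)>4:
            w=np.linalg.svd(q[:,:2]-q[:,:2].mean(0),full_matrices=False)[2][0]
            print(n,lo,len(q),np.round(q.mean(0),4),np.round(np.percentile(q,[4,96],axis=0),3).tolist(),np.arctan(w[1]/w[0]))
```

```text
top 0.036 37 [0.4262 0.1376 0.0485] [[0.401, 0.135, 0.037], [0.456, 0.141, 0.065]] 0.09962888504264009
top 0.072 28 [0.4252 0.1356 0.0785] [[0.402, 0.133, 0.072], [0.451, 0.142, 0.087]] 0.035368907787129214
top 0.09 46 [0.4294 0.1399 0.094 ] [[0.414, 0.135, 0.091], [0.445, 0.145, 0.097]] 0.04427230783183862
side 0.036 153 [0.4275 0.1391 0.0518] [[0.401, 0.135, 0.038], [0.454, 0.143, 0.066]] 0.11838243139780277
side 0.072 59 [0.4268 0.1361 0.0808] [[0.41, 0.133, 0.073], [0.445, 0.141, 0.089]] 0.03979372051243358
side 0.09 28 [0.428  0.1384 0.0924] [[0.412, 0.134, 0.09], [0.443, 0.146, 0.095]] 0.0460690023208368
```

View pics/o1.png

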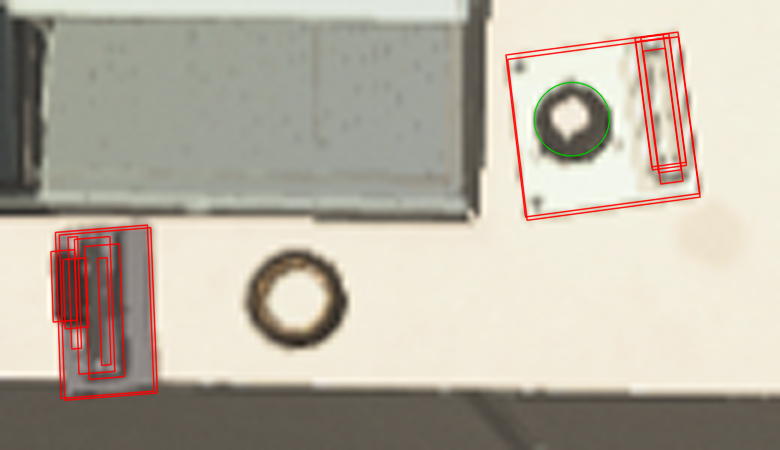

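View pics/o2.png

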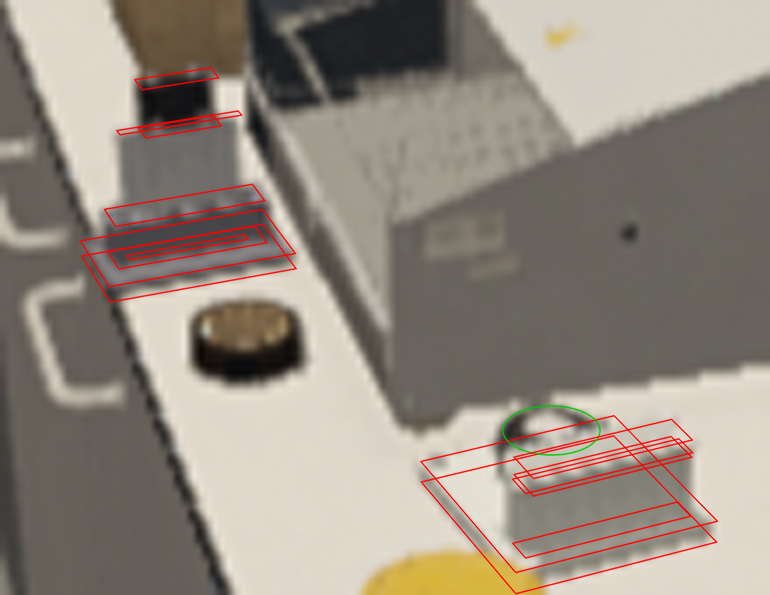

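View pics/o3.png

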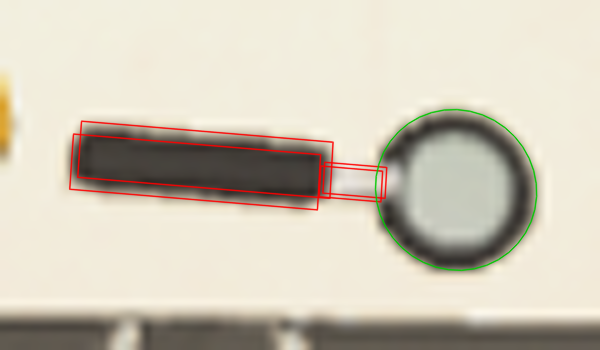

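View pics/o4.png

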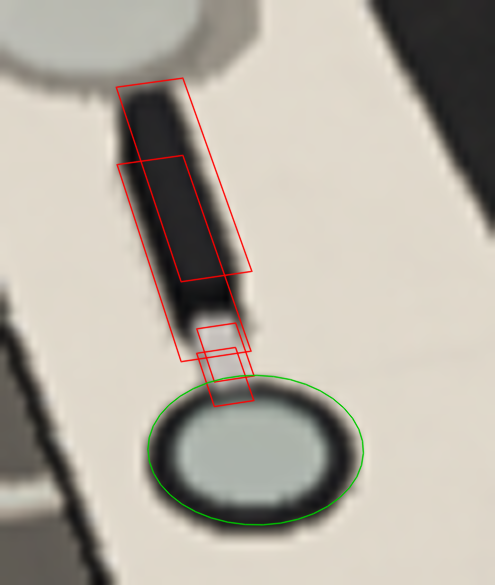

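Run:
```python
from h import *
P=np.vstack([np.load(f"pics/pc_{n}.npy")[:,:3] for n in ("top","side")])
m=(P[:,0]>.44)&(P[:,0]<.72)&(P[:,1]>-.1)&(P[:,1]<.32)&(P[:,2]>.02)
P=P[m]
print("max z per cell; rows x, cols y")
ys=np.arange(-.1,.32,.03)
print("      ",*["%5.2f"%y for y in ys])
for x in np.arange(.44,.64,.015):
    r=[]
    for y in ys:
        q=P[(abs(P[:,0]-x-.0075)<.0075)&(abs(P[:,1]-y-.015)<.015)]
        r.append("%5d"%(np.percentile(q[:,2],95)*1000) if len(q) else "    .")
    print("%.3f"%x,*r)
s=cv2.imread("pics/avg_side.png"); crop(s,130,0,220,100,7,"pics/g.png")
```

```text
max z per cell; rows x, cols y
       -0.10 -0.07 -0.04 -0.01  0.02  0.05  0.08  0.11  0.14  0.17  0.20  0.23  0.26  0.29  0.32
0.440     .     .     .    20    21    20     .    93    94     .     .     .     .     .     .
0.455     .     .     .     .    21     .     .    31    70     .     .     .     .     .     .
0.470     .   108   103   104    60   105    58    99   110   105   107     .     .     .     .
0.485     .   110   106   104   105   106   106   105   108   117   127   112     .     .     .
0.500     .   115    62   111    69    61    62    61   112   121   132     .    22    20     .
0.515    33   120    63   115    63    62    62    74   117   120   122   116    23    23     .
0.530    33   122    64   116    70    73    63    63   122   144   138   122    21    21     .
0.545    31   129   135   136   135   135   135   134   133   141   139   123     .     .     .
0.560     .   139   139   139   142   139   139   139   139   140   140   116     .     .     .
0.575     .   142   144   144   146   144   143   143   144   145   144   139     .     .     .
0.590     .   146   148   149   148   148   149   148   148   148   147   141     .     .     .
0.605     .   151   152   152   152   152   152   152   152   153   151     .     .     .     .
0.620     .   155   156   156   157   156   156   156   155   157   155   151     .     .     .
0.635     .   159   162   160   161   161   160   160   160   159   160   154     .     .     .
```

View pics/g.png

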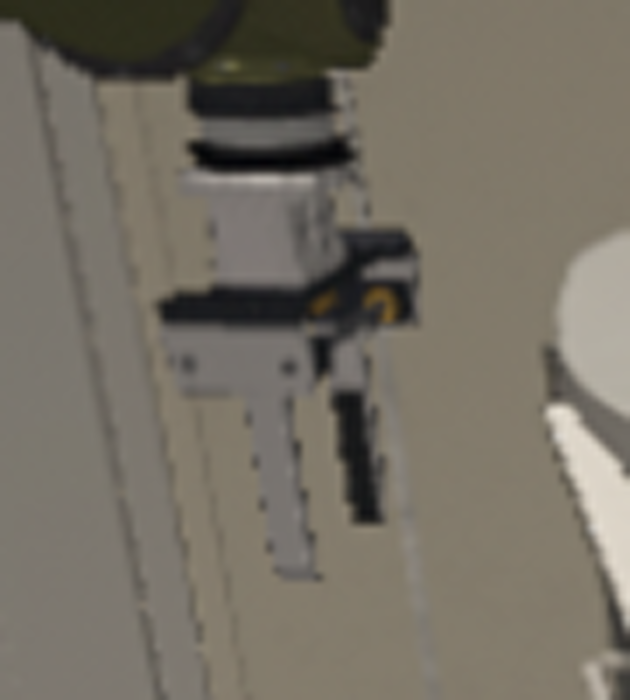

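Call:
step_arm(dp=[[0,0,0],[0,0,0],[0,0,0],[-4.87,2.29,0],[-4.87,2.29,0],[-4.87,2.29,0],[-4.87,2.29,0],[-4.87,2.29,0],[-4.87,2.29,0],[-4.87,2.29,0]], angular=[[0,0,-0.162],[0,0,-0.162],[0,0,-0.161],[0,0,0],[0,0,0],[0,0,0],[0,0,0],[0,0,0],[0,0,0],[0,0,0]], claw=[0.6,0.6,0.6,0.6,0.6,0.6,0.6,0.6,0.6,0.6])

```text
time_s: 3.05
tool_pos: [0.4009, 0.1846, 0.2277]
eef_rot: [[-0.099, 0.995, 0.001], [0.995, 0.099, 0.0], [0.0, 0.001, -1.0]]
force: [0.9, -0.2, 0.1]
grip_width: 0.601
```

Call:
step_arm(dp=[[-3.0,1.4,0],[-1.87,0.89,0],[0,0,0],[0,0,0]], angular=[[0,0,0],[0,0,0],[0,0,0],[0,0,0]], claw=[0.6,0.6,0.6,0.6])

```text
time_s: 3.55
tool_pos: [0.4276, 0.1405, 0.2275]
eef_rot: [[-0.099, 0.995, -0.0], [0.995, 0.099, 0.0], [0.0, -0.0, -1.0]]
force: [-0.0, -0.0, -0.4]
grip_width: 0.6
```

Call:
step_arm(dp=[[0,0,4.0],[0,0,4.0],[0,0,3.25],[0,0,2.0],[0,0,1.0],[0,0,0]], angular=[[0,0,0],[0,0,0],[0,0,0],[0,0,0],[0,0,0],[0,0,0]], claw=[0.6,0.6,0.6,0.6,0.6,0.6])

```text
time_s: 4.3
tool_pos: [0.4277, 0.1405, 0.0849]
eef_rot: [[-0.1, 0.995, -0.0], [0.995, 0.1, -0.0], [-0.0, -0.0, -1.0]]
force: [0.5, 0.2, 0.1]
grip_width: 0.603
```

Run:
```python
from h import *
print(bot.state()['tool_pos'])
for n,r in (("top",(190,180,250,240)),("side",(220,100,310,190))):
    p,d=bot.capture(n); crop(p,*r,7,f"pics/c1{n}.png")
```

```text
[0.42765021 0.14045343 0.08492816]
```

View pics/c1side.png

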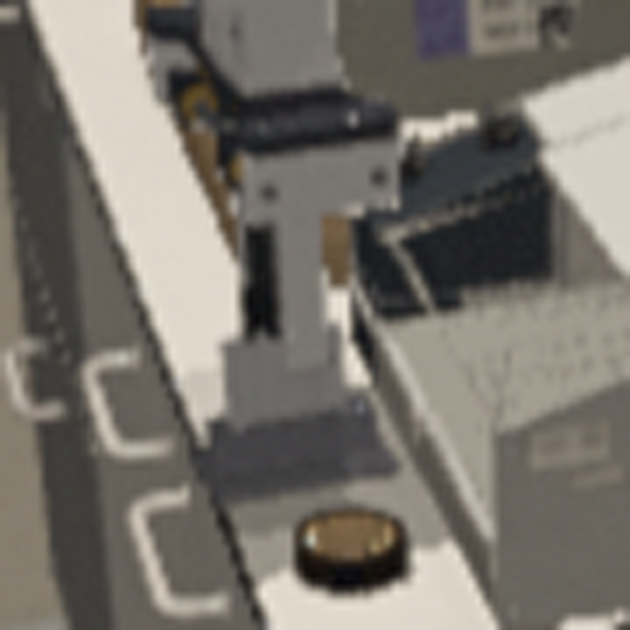

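View pics/c1top.png

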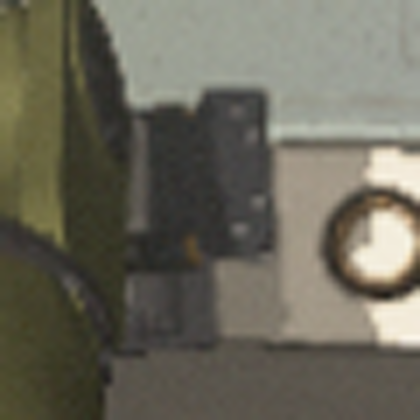

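Call:
step_arm(dp=[[0,0,0],[0,0,0],[0,0,0],[0,0,0],[0,0,0],[0,0,0]], angular=[[0,0,0],[0,0,0],[0,0,0],[0,0,0],[0,0,0],[0,0,0]], claw=[0,0,0,0,0,0], grip_force=25)

```text
time_s: 5.15
tool_pos: [0.4278, 0.1405, 0.085]
eef_rot: [[-0.099, 0.995, -0.0], [0.995, 0.099, 0.001], [0.001, 0.0, -1.0]]
force: [-1.0, 5.9, -0.8]
grip_width: 0.127
```

Call:
step_arm(dp=[[0.05,0,-0.5],[0,0,-1.0],[0,0,-1.5],[0,0,-2.5],[0,0,-3],[0,0,-3.5],[0,0,-3],[0,0,0],[0,0,0]], angular=[[0,0,0],[0,0,0],[0,0,0],[0,0,0],[0,0,0],[0,0,0],[0,0,0],[0,0,0],[0,0,0]], claw=[0,0,0,0,0,0,0,0,0])

```text
time_s: 6.28
tool_pos: [0.4275, 0.1402, 0.2344]
eef_rot: [[-0.099, 0.995, -0.001], [0.995, 0.099, -0.001], [-0.0, -0.001, -1.0]]
force: [-0.5, -0.1, -1.1]
grip_width: 0.124
```

Run:
```python
from h import *
print(bot.state()['tool_pos'])
for n,r in (("side",(200,60,320,190)),):
    p,d=bot.capture(n); crop(p,*r,6,f"pics/c2{n}.png"); np.save("pics/c2d.npy",d)
    for x in bot.cut_out(n,"shield"):
        m=x["region"];v,u=np.nonzero(m);P=unproj(n,np.c_[u,v],d[v,u]);print(x["score"],np.median(P,0),np.percentile(P,[2,98],axis=0))
```

```text
[0.42745058 0.14023435 0.23436761]
0.68 [0.4242995  0.13622983 0.19112389] [[0.39933706 0.12958617 0.15869233]
 [0.45562112 0.14180012 0.23819972]]
0.33 [ 0.52748966 -0.15975239  0.01950278] [[ 4.85284434e-01 -1.73517699e-01  4.80681901e-04]
 [ 5.78998803e-01 -8.48387089e-02  4.94540299e-02]]
```

View pics/c2side.png

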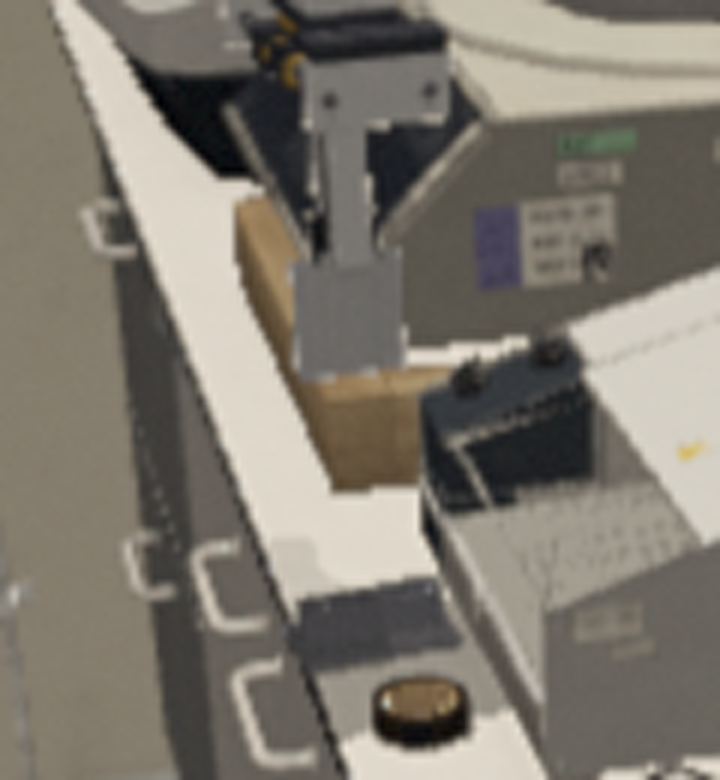

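Call:
step_arm(dp=[[-3.0,0.82,0],[-5.0,1.38,0],[-5.0,1.38,0],[-5.0,1.38,0],[-5.0,1.38,0],[-5.0,1.38,0],[-2.52,0.65,0],[0,0,0],[0,0,0]], angular=[[0,0,0],[0,0,0],[0,0,0],[0,0,0],[0,0,0],[0,0,0],[0,0,-0.055],[0,0,0],[0,0,0]], claw=[0,0,0,0,0,0,0,0,0])

```text
time_s: 7.5
tool_pos: [0.541, -0.1542, 0.2343]
eef_rot: [[-0.153, 0.988, -0.001], [0.988, 0.153, 0.001], [0.001, -0.001, -1.0]]
force: [-0.7, -0.1, -0.6]
grip_width: 0.125
```

Call:
step_arm(dp=[[0,0,3.0],[0,0,3.0],[0,0,2.0],[0,0,0],[0,0,0]], angular=[[0,0,0],[0,0,0],[0,0,0],[0,0,0],[0,0,0]], claw=[0,0,0,0,0])

```text
time_s: 8.12
tool_pos: [0.5416, -0.1545, 0.1561]
eef_rot: [[-0.154, 0.988, 0.001], [0.988, 0.154, -0.0], [-0.001, 0.001, -1.0]]
force: [1.0, 0.2, -0.8]
grip_width: 0.126
```

Run:
```python
from h import *
s=bot.state();tp=s['tool_pos'];print(tp,s['force'])
for n,r in (("side",(270,120,370,220)),("top",(250,140,350,220))):
    p,d=bot.capture(n); crop(p,*r,6,f"pics/c3{n}.png")
    for x in bot.cut_out(n,"shield")[:1]:
        m=x["region"];v,u=np.nonzero(m);P=unproj(n,np.c_[u,v],d[v,u]);print(n,x["score"],np.median(P,0),np.percentile(P,[2,98],axis=0))
```

```text
[ 0.54164079 -0.15446482  0.15605568] [ 1.01133132  0.17195983 -0.75918102]
side 0.63 [ 0.53462594 -0.15917289  0.11438373] [[ 0.51340669 -0.16826461  0.08044934]
 [ 0.56840242 -0.14942326  0.16370286]]
```

View pics/c3side.png

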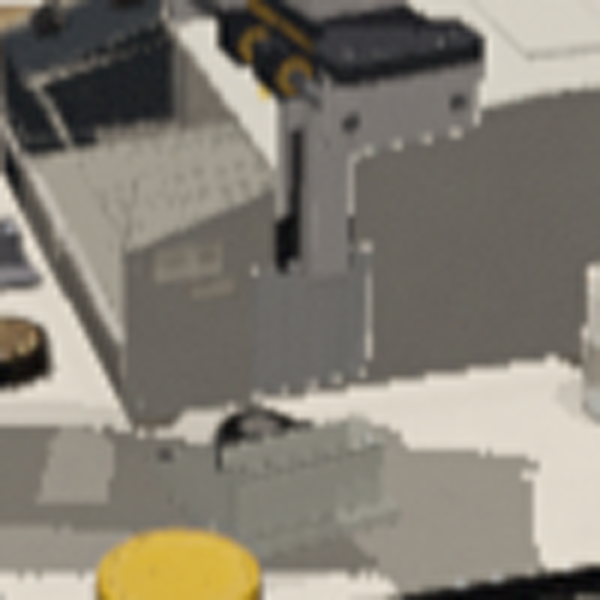

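View pics/c3top.png

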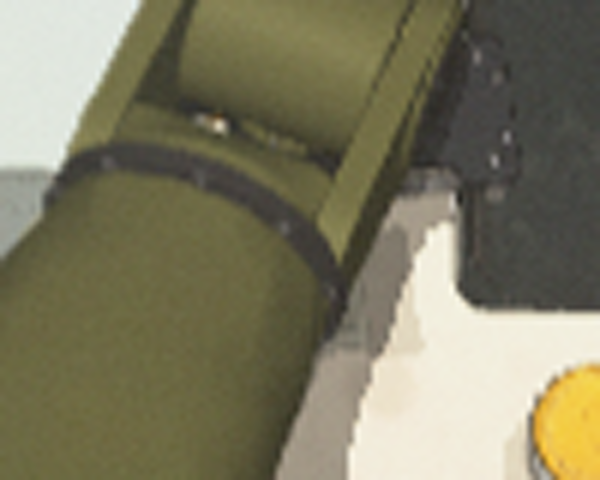

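Call:
step_arm(dp=[[0,-0.1,1.5],[0,0,1.2],[0,0,0.6],[0,0,0.5],[0,0,0.4],[0,0,0]], angular=[[0,0,0],[0,0,0],[0,0,0],[0,0,0],[0,0,0],[0,0,0]], claw=[0,0,0,0,0,0])

```text
time_s: 9.07
tool_pos: [0.5416, -0.155, 0.1156]
eef_rot: [[-0.154, 0.988, 0.004], [0.988, 0.154, -0.001], [-0.001, 0.004, -1.0]]
force: [-4.4, 4.9, 23.5]
grip_width: 0.128
```

Call:
step_arm(dp=[[0,0,-0.3],[0.15,-0.15,0],[0,0,0.3],[0,0,0.2],[0,0,0]], angular=[[0,0,0],[0,0,0],[0,0,0],[0,0,0],[0,0,0]], claw=[0,0,0,0,0])

```text
time_s: 9.7
tool_pos: [0.5385, -0.1538, 0.1105]
eef_rot: [[-0.154, 0.988, -0.001], [0.988, 0.154, 0.0], [0.0, -0.001, -1.0]]
force: [0.0, 0.3, -1.6]
grip_width: 0.127
```

Call:
step_arm(dp=[[0,0,0.6],[0,0,0.6],[0,0,0.6],[0,0,0.4],[0,0,0]], angular=[[0,0,0],[0,0,0],[0,0,0],[0,0,0],[0,0,0]], claw=[0,0,0,0,0])

```text
time_s: 10.32
tool_pos: [0.5385, -0.1537, 0.0886]
eef_rot: [[-0.154, 0.988, -0.001], [0.988, 0.154, 0.0], [0.0, -0.001, -1.0]]
force: [-0.1, -0.4, -0.0]
grip_width: 0.125
```

Call:
step_arm(dp=[[0,0,0.15],[0,0,0.1],[0,0,0.1],[0,0,0]], angular=[[0,0,0],[0,0,0],[0,0,0],[0,0,0]], claw=[0,0,0,0])

```text
time_s: 10.82
tool_pos: [0.5388, -0.1538, 0.0862]
eef_rot: [[-0.154, 0.988, 0.001], [0.988, 0.154, -0.0], [-0.0, 0.001, -1.0]]
force: [-3.6, 0.9, 5.6]
grip_width: 0.127
```

Call:
step_arm(dp=[[0,0,-0.05],[0,0,0],[0,0,0],[0,0,-1.5],[0,0,-3],[0,0,-4],[0,0,-3],[0,0,0]], angular=[[0,0,0],[0,0,0],[0,0,0],[0,0,0],[0,0,0],[0,0,0],[0,0,0],[0,0,0]], claw=[0.45,0.45,0.45,0.45,0.45,0.45,0.45,0.45])

```text
time_s: 11.82
tool_pos: [0.5394, -0.1541, 0.2041]
eef_rot: [[-0.154, 0.988, 0.005], [0.988, 0.154, -0.002], [-0.002, 0.004, -1.0]]
force: [0.3, 0.9, -0.4]
grip_width: 0.45
```

Run:
```python
from h import *
s=bot.state();tp=s['tool_pos'];print(tp,s['force'])
D=[]
for i in range(4):
    p,d=bot.capture("side"); D.append(d)
d=np.median(D,0); np.save("pics/c4d.npy",d); crop(p,270,120,370,220,6,"pics/c4side.png"); cv2.imwrite("pics/c4full.png",p)
for x in bot.cut_out("side","shield")[:1]:
        m=x["region"];v,u=np.nonzero(m);P=unproj("side",np.c_[u,v],d[v,u]);print(x["score"],np.median(P,0),np.percentile(P,[2,50,98],axis=0))
        w=np.linalg.svd(P[:,:2]-P[:,:2].mean(0),full_matrices=False)[2][0];print(np.arctan(w[1]/w[0]))
        q=P[P[:,2]>.075]; print('tab',np.percentile(q,[4,50,96],axis=0))
```

```text
[ 0.53943351 -0.15405898  0.20410081] [ 0.34013918  0.87998057 -0.41882791]
0.78 [ 0.53686484 -0.15903366  0.06672633] [[ 0.50879967 -0.16427716  0.02900558]
 [ 0.53686484 -0.15903366  0.06672633]
 [ 0.57226966 -0.05984037  0.09611723]]
0.7302711844644235
tab [[ 0.5200343  -0.16434134  0.07602744]
 [ 0.53634688 -0.16067821  0.0879269 ]
 [ 0.55399689 -0.15269135  0.09617673]]
```

View pics/c4side.png

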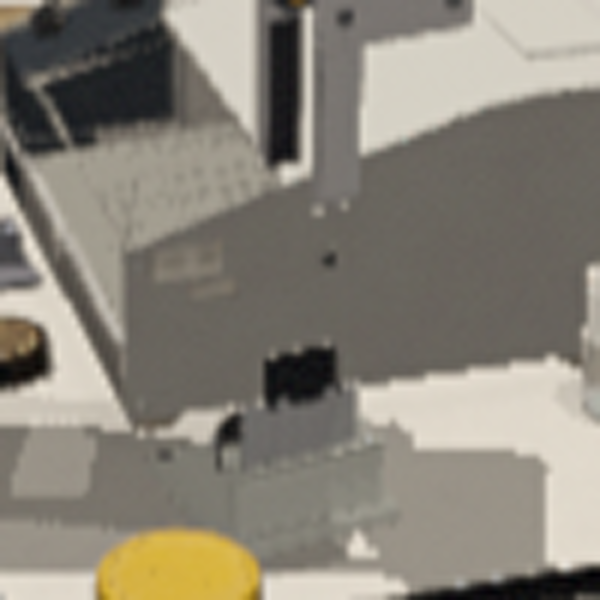

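Call:
step_arm(dp=[[0,0,0],[0,0,0],[0,0,0],[0,0,0],[0,0,0],[0,0,0],[0,0,0],[0,0,0],[0,0,0],[0,0,0]], angular=[[0,0,0.1792],[0,0,0.1792],[0,0,0.1792],[0,0,0.1792],[0,0,0.1792],[0,0,0.1792],[0,0,0.1792],[0,0,0.1792],[0,0,0.1792],[0,0,0.1792]], claw=[0.45,0.45,0.45,0.45,0.45,0.45,0.45,0.45,0.45,0.45])

```text
time_s: 13.32
tool_pos: [0.5384, -0.1537, 0.2001]
eef_rot: [[0.997, -0.073, -0.001], [-0.073, -0.997, 0.0], [-0.001, -0.0, -1.0]]
force: [0.9, 0.4, -0.9]
grip_width: 0.446
```

Run:
```python
from h import *
s=bot.state();R=s['eef_rot'];print(s['tool_pos'],np.round(R,3).tolist(),s['qpos'])
t=np.array([.4388,-.4005,.10]); print(R.T@(t-s['tool_pos'])*100)
from fit import *
d=np.load("pics/avg_side.npy")
p,dd=bot.capture("top"); cv2.imwrite("pics/c5.png",p)
D=np.median([bot.capture("top")[1] for i in range(5)],0); D[D==0]=np.nan
mm=lambda u,v,P: (P[:,2]>-.01)&(P[:,2]<.05)
print(fit("top",mag,(.4388,-.4005,-1.638),40,D,mask=mm))
D=np.median([bot.capture("side")[1] for i in range(5)],0); D[D==0]=np.nan
print(fit("side",mag,(.4388,-.4005,-1.638),40,D,mask=mm))
```

```text
[ 0.53836708 -0.15371189  0.20009199] [[0.997, -0.073, -0.001], [-0.073, -0.997, 0.0], [-0.001, -0.0, -1.0]] [-1.96823404e+01  1.98074085e+01  8.74168844e+01 -1.54761699e-03
  7.28633959e+01 -1.55053940e+01]
[-8.11810386 25.34225876 10.01150011]
(array([ 0.4397376 , -0.40177338, -1.64272159]), np.float64(6.361368896560063))
(array([ 0.43795125, -0.39907703, -1.63160943]), np.float64(11.083797820261477))
```

Call:
step_arm(dp=[[-1.2,4.0,0],[-1.6,5.0,0],[-1.6,5.0,0],[-1.6,5.0,0],[-1.6,4.8,0],[-0.5,1.55,0],[0,0,4],[0,0,4],[0,0,2],[0,0,0]], angular=[[0,0,0],[0,0,0],[0,0,0],[0,0,0],[0,0,0],[0,0,-0.005],[0,0,0],[0,0,0],[0,0,0],[0,0,0]], claw=[0.45,0.45,0.45,0.45,0.45,0.45,0.45,0.45,0.45,0.45])

```text
time_s: 15.12
tool_pos: [0.4408, -0.4003, 0.0997]
eef_rot: [[0.998, -0.061, -0.002], [-0.061, -0.998, 0.002], [-0.002, -0.002, -1.0]]
force: [-0.2, 0.3, -0.8]
grip_width: 0.448
```

Run:
```python
from h import *
s=bot.state();R=s['eef_rot'];print(s['tool_pos'],np.round(R,3).tolist(),s['force'])
t=np.array([.4388,-.4005,.025]); print(R.T@(t-s['tool_pos'])*100)
p,d=bot.capture("side"); crop(p,270,180,370,310,6,"pics/c6.png")
```

```text
[ 0.44075096 -0.40027562  0.09973178] [[0.998, -0.061, -0.002], [-0.061, -0.998, 0.002], [-0.002, -0.002, -1.0]] [-0.21414907  0.29550806 -0.80892123]
[-0.17901401  0.04838761  7.47345778]
```

View pics/c6.png

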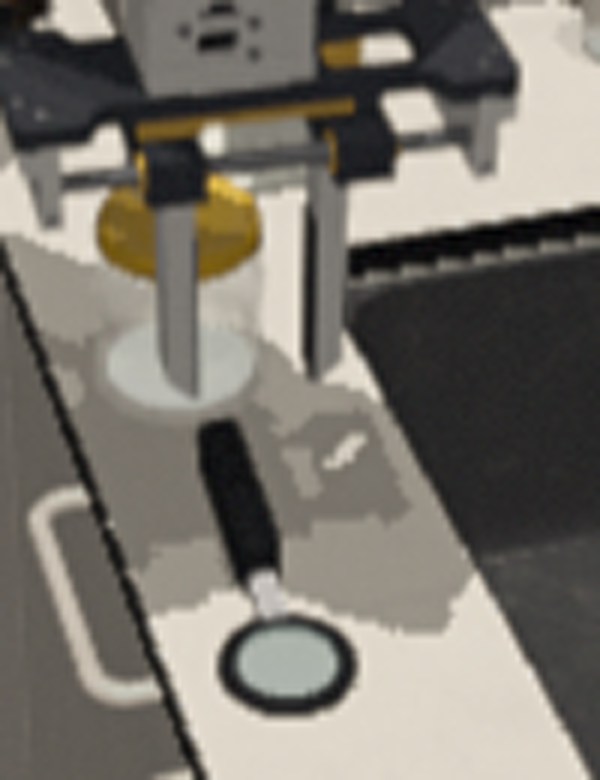

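Call:
step_arm(dp=[[-0.18,0,2.5],[0,0.05,2.5],[0,0,1.4],[0,0,0.7],[0,0,0.35],[0,0,0],[0,0,0]], angular=[[0,0,0.006],[0,0,0],[0,0,0],[0,0,0],[0,0,0],[0,0,0],[0,0,0]], claw=[0.45,0.45,0.45,0.45,0.45,0.45,0.45])

```text
time_s: 16.05
tool_pos: [0.4392, -0.4019, 0.027]
eef_rot: [[0.998, -0.068, 0.001], [-0.068, -0.998, -0.001], [0.001, 0.001, -1.0]]
force: [0.3, 0.4, -0.1]
grip_width: 0.444
```

Call:
step_arm(dp=[[0,-0.13,0.15],[0,0,0],[0,0,0],[0,0,0],[0,0,0],[0,0,0],[0,0,0]], angular=[[0,0,0],[0,0,0],[0,0,0],[0,0,0],[0,0,0],[0,0,0],[0,0,0]], claw=[0.45,0.45,0,0,0,0,0], grip_force=35)

```text
time_s: 16.92
tool_pos: [0.439, -0.4004, 0.025]
eef_rot: [[0.998, -0.068, -0.0], [-0.068, -0.998, -0.0], [-0.0, 0.0, -1.0]]
force: [0.1, -0.7, 0.6]
grip_width: 0.194
```

Run:
```python
from h import *
s=bot.state();print(s['tool_pos'],np.round(s['eef_rot'],4).tolist(),s['force'],s['grip_width']*94,s['qpos'])
```

```text
[ 0.43904351 -0.40040527  0.02496901] [[0.9977, -0.068, -0.0001], [-0.068, -0.9977, -0.0], [-0.0001, 0.0, -1.0]] [ 0.09270143 -0.70260451  0.5607658 ] 18.267664305333724 [-4.58950713e+01  3.61187834e+01  8.88953407e+01 -2.66655145e-03
  5.49878263e+01 -4.19967126e+01]
```

Call:
step_arm(dp=[[0,0,-0.5],[0,0,-1.5],[0,0,-3],[0,0,-4],[0,0,-4],[0,0,-3.5],[0,0,-1],[0,0,0]], angular=[[0,0,0],[0,0,0],[0,0,0],[0,0,0],[0,0,0],[0,0,0],[0,0,0],[0,0,0]], claw=[0,0,0,0,0,0,0,0])

```text
time_s: 17.92
tool_pos: [0.439, -0.4003, 0.1999]
eef_rot: [[0.998, -0.068, 0.0], [-0.068, -0.998, -0.0], [0.0, 0.0, -1.0]]
force: [-0.6, 0.7, -1.1]
grip_width: 0.186
```

Call:
step_arm(dp=[[0,0,0],[0,0,0],[0,0,0],[0,0,0],[0,0,0],[0,0,0],[0,0,0],[0,0,0],[0,0,0],[0,0,0]], angular=[[0,0,-0.16],[0,0,-0.18],[0,0,-0.182],[0,0,-0.182],[0,0,-0.182],[0,0,-0.182],[0,0,-0.182],[0,0,-0.182],[0,0,-0.18],[0,0,-0.18]], claw=[0,0,0,0,0,0,0,0,0,0])

```text
time_s: 19.18
tool_pos: [0.4387, -0.4, 0.1979]
eef_rot: [[-0.158, 0.987, -0.002], [0.987, 0.158, 0.002], [0.002, -0.002, -1.0]]
force: [-0.2, -0.4, -0.9]
grip_width: 0.187
```

Run:
```python
from h import *
s=bot.state();R=s['eef_rot'];print(s['tool_pos'],np.round(R,4).tolist(),s['force'],s['torque'],s['grip_width']*94)
print(np.pi-np.arctan2(R[1,0],R[0,0])-np.pi/2)
t=np.array([.4564,-.1195,.186]); print(R.T@(t-s['tool_pos'])*100)
p,d=bot.capture("side"); crop(p,260,100,390,230,5,"pics/c7.png")
```

```text
[ 0.4386612  -0.3999673   0.19792302] [[-0.1585, 0.9874, -0.0021], [0.9874, 0.1585, 0.0022], [0.0025, -0.0017, -1.0]] [-0.16336506 -0.37173121 -0.85418147] [ 0.05907103 -0.00514703 -0.00958188] 17.617914020518768
-0.15914068703109496
[27.40818706  6.19816414  1.24953016]
```

View pics/c7.png

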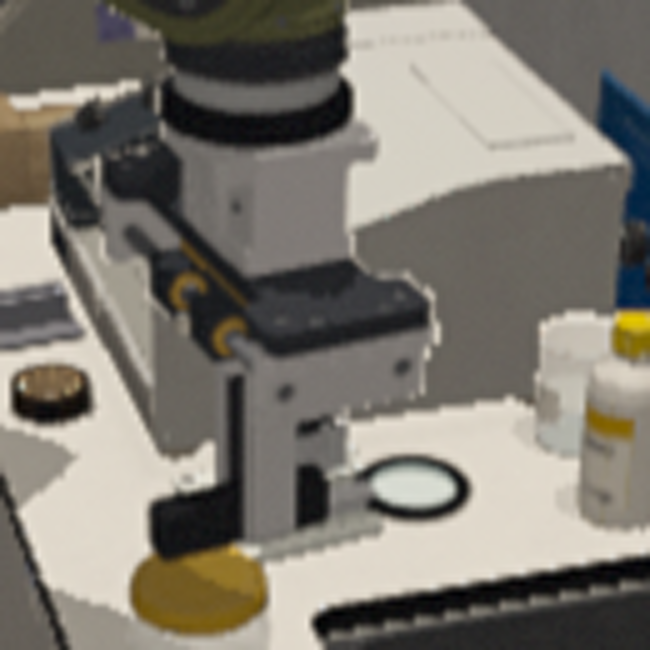

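Call:
step_arm(dp=[[2.4,0.55,0],[4.5,1.0,0],[5.0,1.1,0],[5.0,1.15,0],[5.0,1.15,0],[4.0,0.9,0],[1.5,0.35,0],[0,0,0],[0,0,0]], angular=[[0,0,0],[0,0,0],[0,0,0],[0,0,0],[0,0,0],[0,0,0],[0,0,0.005],[0,0,0],[0,0,0]], claw=[0,0,0,0,0,0,0,0,0])

```text
time_s: 20.35
tool_pos: [0.4585, -0.1212, 0.1996]
eef_rot: [[-0.146, 0.989, -0.0], [0.989, 0.146, -0.0], [0.0, -0.001, -1.0]]
force: [-0.5, -0.2, -1.6]
grip_width: 0.188
```

Call:
step_arm(dp=[[0,0,2.5],[0,0,3.0],[0,0,2.5],[0,0,1.5],[0,0,0],[0,0,0]], angular=[[0,0,0],[0,0,0],[0,0,0],[0,0,0],[0,0,0],[0,0,0]], claw=[0,0,0,0,0,0])

```text
time_s: 21.1
tool_pos: [0.459, -0.1205, 0.1058]
eef_rot: [[-0.147, 0.989, 0.001], [0.989, 0.147, -0.0], [-0.001, 0.001, -1.0]]
force: [-0.2, -0.1, -0.3]
grip_width: 0.188
```

Run:
```python
from h import *
s=bot.state();R=s['eef_rot'];print(s['tool_pos'],np.round(R,4).tolist(),s['force'],s['grip_width']*94)
t=np.array([.4564,-.1195,.066]); print(R.T@(t-s['tool_pos'])*100)
for n,r in (("side",(270,130,370,230)),("top",(250,150,340,220))):
    D=[]
    for i in range(5):
        p,d=bot.capture(n);D.append(d)
    np.save(f"pics/c8d{n}.npy",np.median(D,0)); cv2.imwrite(f"pics/c8f{n}.png",p)
    crop(p,*r,7,f"pics/c8{n}.png")
```

```text
[ 0.45896422 -0.12052456  0.10577657] [[-0.1473, 0.9891, 0.0011], [0.9891, 0.1473, -0.0004], [-0.0006, 0.0011, -1.0]] [-0.20825408 -0.07940472 -0.26261656] 17.712693884087248
[ 0.14146301 -0.24274754  3.9773194 ]
```

View pics/c8side.png

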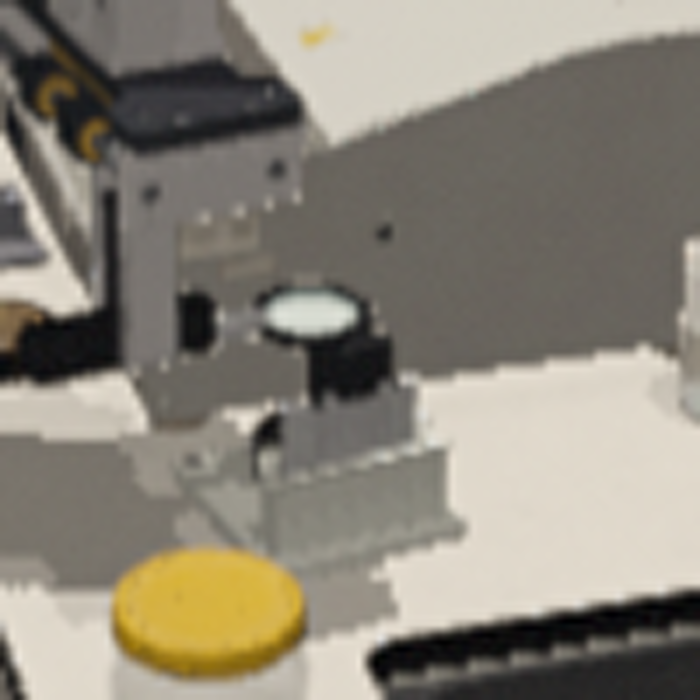

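View pics/c8top.png

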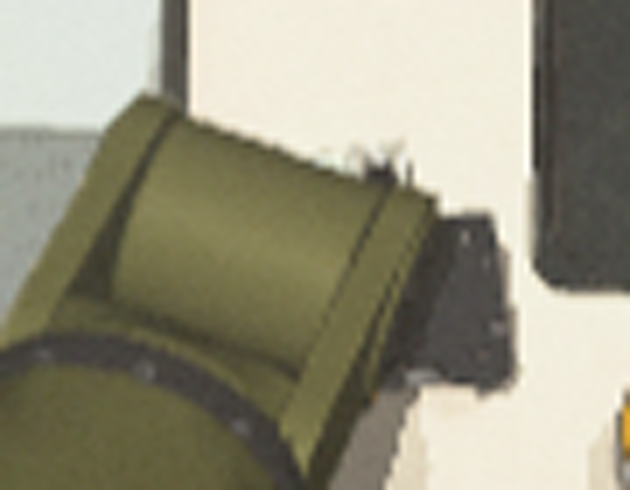

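Run:
```python
from fit import *
d=np.load("pics/c8dside.npy")
v,u=np.mgrid[165:185,300:330]; u=u.ravel();v=v.ravel(); z=d[v,u]
P=unproj("side",np.c_[u,v],z); m=(P[:,2]>.07)&(P[:,2]<.1)&(z>0)&(P[:,1]>-.15)&(P[:,1]<-.07)
Q=P[m]; print(m.sum(),np.median(Q,0),np.percentile(Q,[2,98],axis=0))
# image contour of dark rim / bright glass
im=cv2.imread("pics/c8fside.png"); g=cv2.cvtColor(im,cv2.COLOR_BGR2GRAY)
big=cv2.resize(g[150:210,290:345],None,fx=8,fy=8,interpolation=cv2.INTER_CUBIC)
b=(big>150).astype(np.uint8); n,l,st,c=cv2.connectedComponentsWithStats(b)
k=l[int((175-150+.5)*8),int((314.5-290+.5)*8)]; print(k,st[k])
cnt=max(cv2.findContours((l==k).astype(np.uint8),cv2.RETR_EXTERNAL,cv2.CHAIN_APPROX_NONE)[0],key=len)
e=cv2.fitEllipse(cnt); print(e); uv=(np.array(e[0])+.5)/8-.5+[290,150]; print(uv)
for zz in (.0848,.0888): print(zz,at_z("side",[uv],zz))
# glass extents on plane
pts=(cnt.reshape(-1,2)+.5)/8-.5+[290,150]; G=at_z("side",pts,.0868); print(cv2.minEnclosingCircle(G[:,:2].astype(np.float32)))
tp=np.array([.45896,-.12052]); a=.1473; print('pred lens',tp+.078*np.array([np.cos(a),np.sin(a)]))
# predicted outer rim
```

```text
170 [ 0.52969721 -0.11729323  0.08696754] [[ 0.49022101 -0.13516681  0.08345125]
 [ 0.55634154 -0.09044427  0.09257102]]
6 [ 144  177  102   44 3464]
((194.73712158203125, 198.4978790283203), (42.65774917602539, 100.33442687988281), 89.85004425048828)
[313.9046402  174.37473488]
0.0848 [[ 0.53510962 -0.10782464  0.0848    ]]
0.0888 [[ 0.53295308 -0.11495712  0.0888    ]]
((0.5341305732727051, -0.11061365902423859), 0.018083490431308746)
pred lens [ 0.53611533 -0.1090721 ]
```

Call:
step_arm(dp=[[0.05,-0.12,1.0],[0.05,-0.12,1.0],[0,0,1.0],[0,0,0.6],[0,0,0.3],[0,0,0],[0,0,0],[0,0,0]], angular=[[0,0,-0.007],[0,0,0],[0,0,0],[0,0,0],[0,0,0],[0,0,0],[0,0,0],[0,0,0]], claw=[0,0,0,0,0,0,0,0])

```text
time_s: 22.6
tool_pos: [0.4562, -0.1196, 0.0662]
eef_rot: [[-0.155, 0.988, 0.001], [0.988, 0.155, -0.0], [-0.0, 0.0, -1.0]]
force: [0.3, -0.2, -1.2]
grip_width: 0.185
```

Run:
```python
from h import *
s=bot.state();R=s['eef_rot'];print(s['tool_pos'],np.round(R,4).tolist(),s['force'],s['grip_width']*94)
t=np.array([.4565,-.1200,.066]); print(R.T@(t-s['tool_pos'])*100)
D=[]
for i in range(6):
    p,d=bot.capture("side");D.append(d)
d=np.median(D,0);np.save("pics/c9d.npy",d); cv2.imwrite("pics/c9f.png",p)
crop(p,280,140,350,220,8,"pics/c9.png")
p,_=bot.capture("top"); cv2.imwrite("pics/c9top.png",p)
s=bot.state();print(s['tool_pos'],s['time_s'])
```

```text
[ 0.45617161 -0.1195758   0.06619289] [[-0.1546, 0.988, 0.0005], [0.988, 0.1546, -0.0002], [-0.0003, 0.0005, -1.0]] [ 0.32124896 -0.18380721 -1.2404566 ] 17.407741075365795
[-0.04698177  0.02587801  0.01931321]
[ 0.4560452  -0.11952585  0.06597927] 22.95
```

View pics/c9.png

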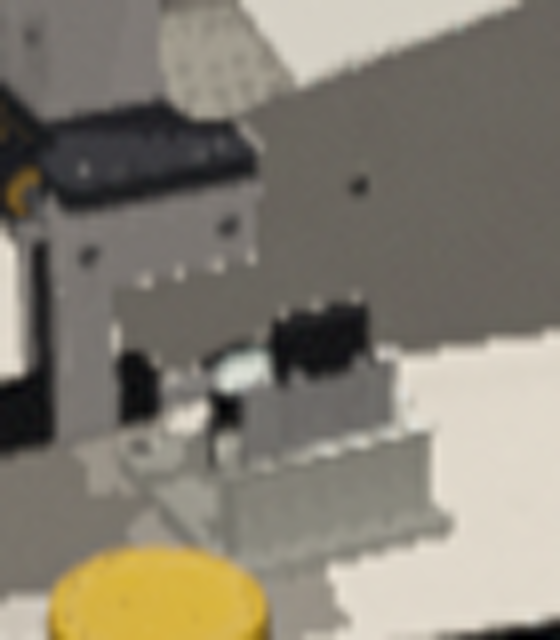

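View pics/c9top.png

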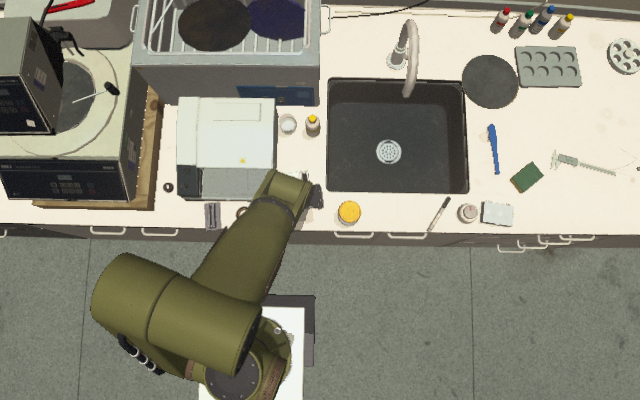

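Run:
```python
from h import *
im0=cv2.imread("pics/c9f.png"); x0,y0,s=290,170,16
im=cv2.resize(im0[170:205,290:335],None,fx=s,fy=s,interpolation=cv2.INTER_CUBIC); im=cv2.convertScaleAbs(im,alpha=1.2); raw=im.copy()
t=np.linspace(0,6.28,60)
def circ(c,r,z,col):
    q=(project("side",np.c_[c[0]+r*np.cos(t),c[1]+r*np.sin(t),t*0+z])-[x0,y0]+.5)*s-.5
    cv2.polylines(im,[np.round(q).astype(np.int32)],True,col,1,cv2.LINE_AA)
circ((.5332,-.1075),.026,.049,(0,0,255)); circ((.5332,-.1075),.026,.041,(0,0,255))
circ((.5335,-.108),.020,.031,(0,255,0)); circ((.5335,-.108),.020,.010,(0,255,0))
cv2.imwrite("pics/c9o.png",im); cv2.imwrite("pics/c9r.png",raw)
b=cv2.imread("pics/avg_side.png"); im=cv2.resize(b[170:205,290:335],None,fx=s,fy=s,interpolation=cv2.INTER_CUBIC)
circ((.5335,-.108),.020,.031,(0,255,0)); circ((.5335,-.108),.020,.012,(0,255,0)); circ((.5324,-.1084),.020,.031,(255,0,0))
cv2.imwrite("pics/c0o.png",im)
b=cv2.imread("pics/avg_top.png"); x0,y0=275,170; im=cv2.resize(b[170:200,275:305],None,fx=s,fy=s,interpolation=cv2.INTER_CUBIC)
def circ(c,r,z,col):
    q=(project("top",np.c_[c[0]+r*np.cos(t),c[1]+r*np.sin(t),t*0+z])-[x0,y0]+.5)*s-.5
    cv2.polylines(im,[np.round(q).astype(np.int32)],True,col,1,cv2.LINE_AA)
circ((.5335,-.108),.020,.031,(0,255,0)); circ((.5344,-.1072),.020,.031,(255,0,0)); cv2.imwrite("pics/c0t.png",im)
```

```text
(no output)
```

View pics/c9o.png

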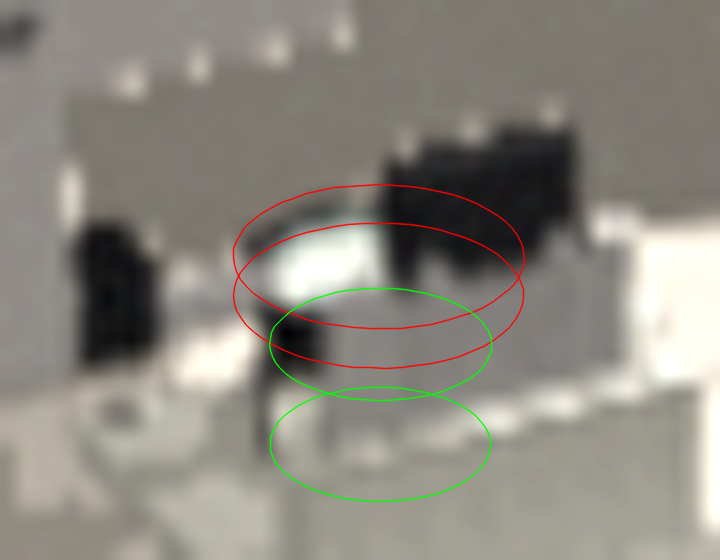

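View pics/c0o.png

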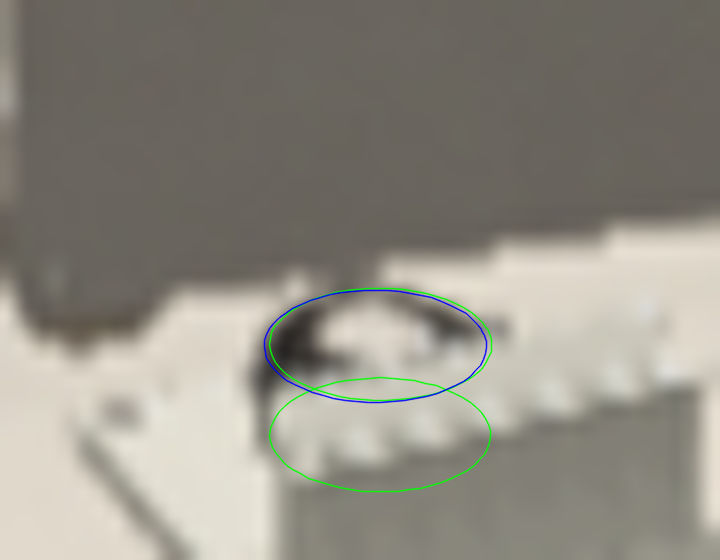

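View pics/c0t.png

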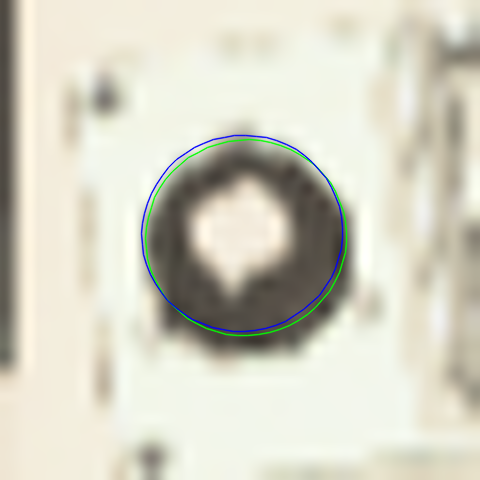

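Run:
```python
from h import *
s=16;x0,y0=285,160
im0=cv2.imread("pics/c8fside.png")
im=cv2.resize(im0[160:190,285:330],None,fx=s,fy=s,interpolation=cv2.INTER_CUBIC)
t=np.linspace(0,6.28,60)
def circ(c,r,z,col):
    q=(project("side",np.c_[c[0]+r*np.cos(t),c[1]+r*np.sin(t),t*0+z])-[x0,y0]+.5)*s-.5
    cv2.polylines(im,[np.round(q).astype(np.int32)],True,col,1,cv2.LINE_AA)
circ((.5361,-.1091),.026,.0888,(0,0,255)); circ((.5361,-.1091),.026,.0808,(0,0,255))
cv2.imwrite("pics/c8o.png",im)
```

```text
(no output)
```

View pics/c8o.png

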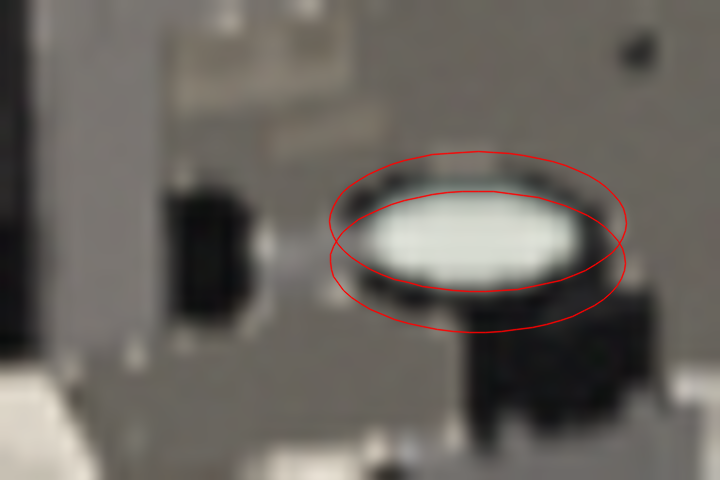

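Call:
step_arm(dp=[[-0.05,-0.04,0],[0,0,0],[0,0,0],[0,0,0],[0,0,0],[0,0,0],[0,0,0],[0,0,0]], angular=[[0,0,0],[0,0,0],[0,0,0],[0,0,0],[0,0,0],[0,0,0],[0,0,0],[0,0,0]], claw=[0,0,0,0,0,0,0,0])

```text
time_s: 23.95
tool_pos: [0.4557, -0.1201, 0.066]
eef_rot: [[-0.155, 0.988, 0.0], [0.988, 0.155, -0.0], [-0.0, 0.0, -1.0]]
force: [-0.6, -0.6, -0.9]
grip_width: 0.185
```

Run:
```python
from h import *
p,d=bot.capture("side"); cv2.imwrite("pics/f.png",p)
s=bot.state();print(s['tool_pos'],np.round(s['eef_rot'],4).tolist(),s['force'],s['grip_width'],s['joint_vel'],s['time_s'])
for n in ("jar","tape","marker","storage_block"):
    for x in bot.cut_out("side",n)[:1]: print(n,x['score'],x['rect'])
```

```text
[ 0.45569598 -0.12007082  0.06595584] [[-0.1546, 0.988, -0.0], [0.988, 0.1546, 0.0], [0.0, -0.0, -1.0]] [-0.14293029 -0.05450613 -1.41921201] 0.19030018242825839 [ 0.00784069 -0.04365067  0.04089195  0.00360963 -0.09852112  0.03438454] 24.0
jar 0.23 [319.0, 188.8, 17.6, 24.2]
tape 0.73 [291.9, 189.3, 36.3, 19.0]
marker 0.64 [343.2, 323.2, 70.2, 18.7]
storage_block 0.77 [261.8, 167.3, 28.0, 13.2]
```

View pics/f.png

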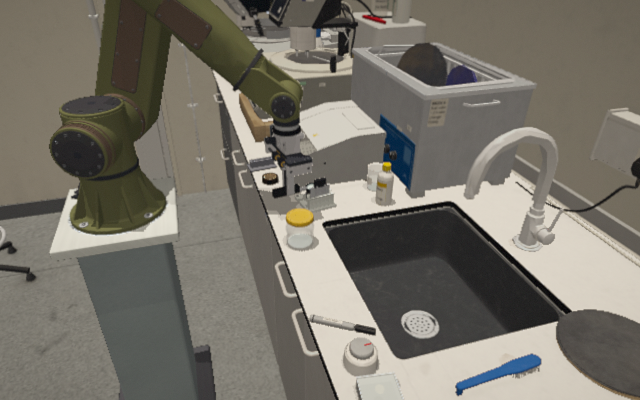

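```bash
python3 -c "
from rig import bot
print(bot.close_job())"
```

```text
the job is handed in; nothing more can be done
None
```

The shield is in the slot and released. The magnifier is held level and still over the specimen, and the job was handed in at about 24 s.

- **Shield:** I took it out by its tab. On the first try the blade caught on the slot's lip with about 24 N, so I backed off, shifted about 1.5 mm each way, and it then slid in freely. It stopped on the slot floor at the expected height. After release, the side camera put the top of the tab at 96 mm, as it should be when fully home.
- **Magnifier:** I gripped it at its balance point and carried it above the jar and shield. From the arm's pose, the underside of the lens is about 41 mm up, 10 mm above the face. The grip is at the angle the shield was inserted at (0.155 rad). The wrist force was about 1 N with the arm still, so there is no sign of contact, and the side picture showed a gap above the specimen.
- **Lens centring:** This is the least certain part. The arm blocked the top camera, and the side-camera checks disagreed by about 1–2.5 mm, so I made a small compromise shift of about 0.5 mm each way.
- **Other things:** In the last picture the jar, tape and marker were where they started. The detector misplaced the jar and the tape there, so I judged those two from the picture itself.

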